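# Heavy carton to the bottom of the tipping box

### The job

Two sealed cartons that look alike wait on the bench; one holds a heavy casting, the other a light part. Find out by feel which is the heavier, slide it first, standing upright as it is now, into the open mouth of the blue box that lies on its side on the tipping stand, and push the other in behind it until both are fully home. Then push the box over by its handle until it stands upright with the heavy carton at the bottom and the light one on top, and leave the other things on the bench alone.

Things in the scene. Friction and masses are not known exactly. Their poses are not given: they have to be found in the camera images.
- carton_a: closed brown carton with a pale tape strip on top, 56 (its x) x 100 (its y) x 60 mm high; origin at the centre of its underside, z up. carton_a and carton_b look exactly alike; one, either at random, holds a casting (0.60 to 0.82 kg in all), the other a light part (0.17 to 0.20 kg), unseen, at its middle. Stands upright on the bench at the start; can be gripped across its 56 mm from above
- carton_b: closed brown carton with a pale tape strip on top, 56 (its x) x 100 (its y) x 60 mm high; origin at the centre of its underside, z up. carton_a and carton_b look exactly alike; one, either at random, holds a casting (0.60 to 0.82 kg in all), the other a light part (0.17 to 0.20 kg), unseen, at its middle. Stands upright on the bench at the start; can be gripped across its 56 mm from above
- stand: fixed plywood stand; origin on the bench under the hinge line, z up, x = the way cartons are pushed in. In mm: infeed apron, top 8.5 high with a square front edge, from x = -200 to -114, 150 wide; on it two guides, tops 34 above the bench, 110 apart at the mouth, widening to about 132 at x = -200; behind, a 4 mm board to x = +95 on which the box comes to stand
- tipper (a joint): angle of the blue box about the hinge (stand's y axis, 4 mm above the bench): 0 lying, mouth facing the stand's -x; 1.571 standing, mouth up; it goes over towards +x. Damped, no latch: let go before its balance point (0.8 to 0.9 rad, heavy carton deepest) it falls back, beyond it sinks on. Box 0.35 kg; about 5 to 10 N on the handle tips it; pushing cartons in with over 12 N can lift it
- box_end (a point): middle of the closed end inside, on the box floor; turns with the box, axes as the stand's when lying. Inside 108 deep, 106 wide, 66 mm high; walls 4; roof 70 mm above this point. Two cartons in a row, 100 mm sides across, take 112 mm: when both are home their origins are at x = -28 and -84 mm here and the second stands 4 mm proud of the mouth
- box_mouth (a point): centre of the lower edge of the box's mouth, on the box floor, 108 mm from box_end; when lying the floor is 8 mm above the bench
- box_handle (a point): middle of the handle: round bar across the box (along the stand's y), 12 mm (17 mm at its black sleeve), on two posts 90 mm apart. Lying: 129 mm above the bench, 51 above the roof, 35 on the mouth side of the hinge. It moves on a circle of 130 mm about the hinge, over the top; box standing: 125 mm beyond the hinge, 39 mm above the bench
- oil_bottle: a bystander that must stay where it is: red bottle with a black spout, 42 mm wide and 139 mm high, standing; origin at the centre of its underside
- tape_roll: a bystander that must stay where it is: roll of green tape, 72 mm across, 24 mm high, lying flat; origin at the centre of its underside
- tape_measure: a bystander that must stay where it is: yellow tape measure, 35 x 82 x 63 mm; origin at the centre of its underside
- paint_marker: a bystander that must stay where it is: white marker pen with black cap, 15 mm thick, 131 mm long (along its y), lying; origin at the centre of its underside

How it is judged:
On the way, in this order (a step that is already met when the one before it is completed fails the run):
1. both cartons are fully home in the box while it still lies on its side (x of carton_a in the frame of box_end between -0.091 and -0.02 m and y of carton_a in the frame of box_end between -0.02 and 0.02 m and z of carton_a in the frame of box_end between -0.01 and 0.02 m and x of carton_b in the frame of box_end between -0.091 and -0.02 m and y of carton_b in the frame of box_end between -0.02 and 0.02 m and z of carton_b in the frame of box_end between -0.01 and 0.02 m and value of joint tipper below 0.12 rad), for 0.2 s.
2. the box has been tipped upright (value of joint tipper above 1.5 rad), for 0.2 s.
At the end, for the whole second after the job is handed in: The box stands upright (joint over 1.5 rad) with both cartons inside at rest, each within about 7 mm of its place (their origins less than 91 mm from the closed end), and the carton on top is the light one: it rests on the other with a force of 0.8 to 3.5 N (value of joint tipper above 1.5 rad and x of carton_a in the frame of box_end between -0.091 and -0.02 m and y of carton_a in the frame of box_end between -0.02 and 0.02 m and z of carton_a in the frame of box_end between -0.01 and 0.02 m and x of carton_b in the frame of box_end between -0.091 and -0.02 m and y of carton_b in the frame of box_end between -0.02 and 0.02 m and z of carton_b in the frame of box_end between -0.01 and 0.02 m and contact force between carton_a and carton_b between 0.8 and 3.5 N and linear speed of each of carton_a, carton_b below 0.02 m/s); the robot touches nothing.
It fails at once if the oil bottle is moved by more than 30 mm (distance of oil_bottle from where it was at the start of the episode above 0.03 m).
It fails at once if the tape roll is moved by more than 30 mm (distance of tape_roll from where it was at the start of the episode above 0.03 m).
It fails at once if the tape measure is moved by more than 30 mm (distance of tape_measure from where it was at the start of the episode above 0.03 m).
It fails at once if the paint marker is moved by more than 30 mm (distance of paint_marker from where it was at the start of the episode above 0.03 m).
It also fails if it takes over 72 s, if anything falls off the work surface, if the arm or the gripper's body presses on something with over 40 N, if the wrist force passes 120 N, or if a joint passes its speed limit or range.

### The arm

A 7-joint arm with a two-finger parallel gripper is mounted at the origin on a cart in front of the work surface, level with it; the furniture and walls round the work are solid. World frame = base frame: x ahead of the robot, y to its left, z up, the work surface at z = 0. Lengths are in m, angles in rad, forces in N, time in s.
With the tool pointing down it reaches from about 0.4 to 0.85 m from the base axis. Payload 10.4 kg.
Tool frame: the origin (TCP) lies on the centre line of the jaws, within the pads' length; the fingertips stand 8 mm ahead of it and the grasp point (between the pads) lies 11 mm behind it (r.tcp_to_tips is the distance from the TCP to the fingertips, in m); z points along the fingers, y is the line along which they close (so a half turn about z gives the same grasp; the last joint's range is limited). The gripper opens to 85 mm and grips with 20 to 120 N. Pads are 22 mm wide; open, the fingers measure 114 mm over their backs; the gripper's body (76 mm by 85 mm) begins 54 mm behind the grasp point. The pads swing forward as they close: fully open they stand 13 mm farther back than shut.
Start: joints at [1.249, 0.332, -0.065, 1.46, 0.022, 1.35, -0.088], TCP at [0.184, -0.597, 0.214] pointing down, gripper open.
Joint ranges: [-2.6, 2.6], [-0.5, 2.12], [-1.47, 1.34], [0.16, 2.42], [-1.27, 4.41], [0.06, 2.06], [-2.6, 2.6]. Speed limits (rad/s): [2.22, 2.22, 2.79, 2.79, 3.14, 3.14, 3.14].

### API

Orientations are given as a rotation vector (axis times angle).
In Python, from workcell import r gives the robot as it stands.
- The arm moves only by the tool move_arm, never from a script. Its argument "commands" is a list of rows, each an object of numbers: "tx", "ty", "tz": the shift along the tool's x, y, z scaled (see below); "ax", "ay", "az": the turn, a rotation vector about the tool's x, y, z scaled (see below); "claw": the opening, from 0 (shut) to 1 (fully open). In form: [{"tx": .., "ty": .., "tz": .., "ax": .., "ay": .., "az": .., "claw": ..}, ...]. A call has 1 to 12 rows; each row shifts and turns the commanded pose from where the row before left it, along the tool's axes as they then stand; what a row does not reach is not made up. The controller multiplies each number of a shift by 0.08 m and each number of a turn by 2 rad. A row lasts 1/8 s, in which the tool goes at most 62.5 mm and 10.7 degrees, less where a joint would pass 70% of its speed; a pose out of reach is approached as far as the arm can. A call with a number of a shift or a turn outside -1 to 1 is refused whole. A call with a gripper value outside its range is refused whole. The fingers move at their own pace and stop on an object; "newtons" is the grip in N (left out, the last holds). Time passes only in rows, so rows that do not move let the fingers close. It gives the time, the measured TCP pose, the force, the opening and the grip force at its end, in the units of the state.
- r.read_state(): the state, without advancing time (a new reading comes with each control period).
- r.capture(name): name is "side" or "top"; returns a dict with "frame" (480x640x3 uint8, red, green, blue), "camera_matrix" (3x3 intrinsics, pixels), "extrinsics" (4x4, takes a point from world to camera coordinates). Camera axes: x right, y down, z forward; pixel columns grow to the right and rows downward; lengths in m; the calibration is good to about 2 mm. A picture is of the moment at which its call begins. There is no depth.
- r.job_done(): hands the job in; it is judged then, once.
The state is a dict: "clock": time; "q": joint angles; "joint_vel": joint speeds; "tau": joint torques, N m; "position": TCP position; "tool_rot": TCP orientation; "contact_force": force on the tool from outside, world axes, zero at the start; "moment": the same for the moment, N m; "finger_gap": opening from 0.0 (shut) to 1.0 (fully open); "finger_force": force on a finger pad.
Only numpy, scipy, OpenCV 4.12 (cv2) and the standard library are available. Lean on these libraries where they do the work, as an engineer would, in place of code of your own. Each camera call takes 0.05 s, during which the arm holds its last target. There are 200 camera calls.

## Working session

There is one attempt and no reset: what is moved stays moved. The work goes in short steps, Python scripts to look and compute and a tool call to move; the robot and the scene stay as the last step left them, time stands still between calls to the robot, and variables do not carry over. Pictures are saved under pics/ and viewed, at most 10 in all, crops included, and the job is handed in when it is done.

Besides the shell and the picture viewer there is one more tool, called after "Call:" by a JSON object that holds its "fn" and its "kwargs". move_arm: Moves the arm, as the interface text tells. Shifts and turns lie within -1 to 1; 1 stands for 0.08 m of shift or 2 rad of turn. Its arguments: {"type":"object","properties":{"commands":{"type":"array"},"newtons":{"type":"number"}},"required":["commands"]}

```bash
mkdir -p pics; python3 - <<'E'
from workcell import r
import cv2,numpy as np,pickle
d={}
for n in("top","side"):
    c=r.capture(n);d[n]=c;cv2.imwrite(f"pics/{n}0.png",c["frame"][:,:,::-1])
    print(n,np.round(c["camera_matrix"],1).tolist(),np.round(c["extrinsics"],3).tolist())
pickle.dump(d,open("c0.pkl","wb"))
print(r.read_state())
E
```

```text
top [[441.3, 0.0, 314.5], [0.0, 441.3, 242.2], [0.0, 0.0, 1.0]] [[0.005, -1.0, -0.003, -0.027], [-0.996, -0.004, -0.093, 0.573], [0.093, 0.003, -0.996, 1.07], [0.0, 0.0, 0.0, 1.0]]
side [[597.1, 0.0, 318.0], [0.0, 597.1, 240.2], [0.0, 0.0, 1.0]] [[-0.916, -0.4, -0.008, 0.51], [-0.138, 0.334, -0.932, 0.195], [0.376, -0.853, -0.361, 1.491], [0.0, 0.0, 0.0, 1.0]]
{'clock': 0.1, 'q': array([ 1.24940678,  0.33280825, -0.06474091,  1.46085831,  0.02159236,
        1.34989575, -0.08850197]), 'joint_vel': array([ 2.13991948e-04, -5.87498356e-04,  9.19372788e-04, -3.50236980e-03,
       -1.59703489e-05, -2.15054446e-05,  1.52048609e-03]), 'tau': array([ 1.40793927e-03, -6.26747847e+01,  4.93260717e-02, -3.92431569e+01,
        1.64114137e-02,  6.99815704e-03, -3.51139192e-05]), 'position': array([ 0.18389403, -0.5969588 ,  0.2131954 ]), 'tool_rot': array([-3.10534654e+00, -4.67491209e-01,  3.54822249e-04]), 'contact_force': array([ 0.93508935, -0.13459764,  0.41208797]), 'moment': array([-0.00677181,  0.02125328,  0.02537977]), 'finger_force': 0.0, 'finger_gap': 0.9994447794425219}
```

View pics/top0.png

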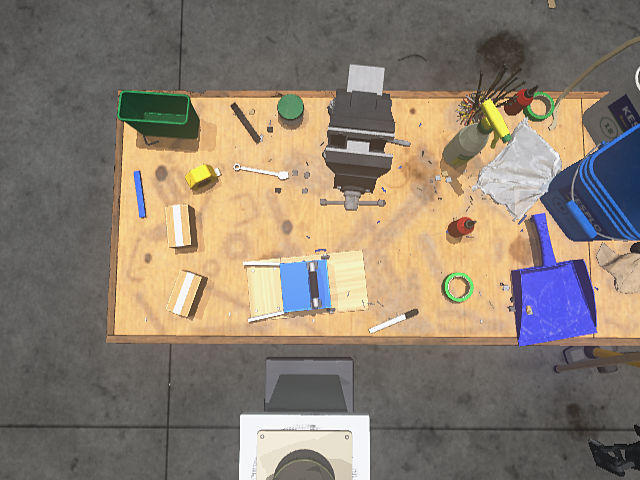

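View pics/side0.png

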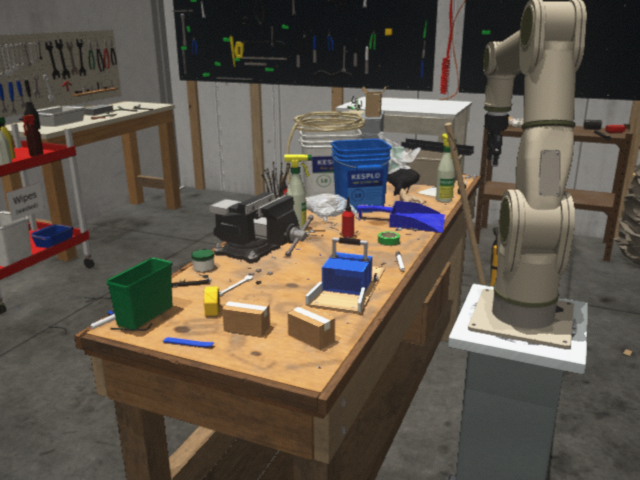

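The top view shows cartons at (180,228) and (187,293) and the blue box at (305,287) with its mouth facing left (world +y). The marker is at (393,320), the tape at (458,288) and the bottle at (462,227). Next I'll measure them.

```bash
cat > h.py <<'E'
import cv2,numpy as np
def plane(c,uv,z):
    K,E=np.array(c["camera_matrix"]),np.array(c["extrinsics"]);R,t=E[:3,:3],E[:3,3]
    o=-R.T@t; d=(R.T@np.linalg.inv(K)@np.c_[np.atleast_2d(uv),np.ones(len(np.atleast_2d(uv)))].T).T
    return o+d*((z-o[2])/d[:,2])[:,None]
def blobs(c,lo,hi,box,amin=30):
    x0,y0,x1,y1=box
    m=cv2.inRange(cv2.cvtColor(c["frame"],cv2.COLOR_RGB2HSV),lo,hi)
    k=np.zeros_like(m);k[y0:y1,x0:x1]=m[y0:y1,x0:x1]
    cs=cv2.findContours(k,cv2.RETR_EXTERNAL,cv2.CHAIN_APPROX_NONE)[0]
    return [q[:,0].astype(float) for q in cs if cv2.contourArea(q)>amin]
def rect(P):
    (cx,cy),(w,h),a=cv2.minAreaRect((P[:,:2]*1000).astype(np.float32))
    if w<h: w,h,a=h,w,a+90
    return np.round([cx,cy,w,h,(a+90)%180-90],1)
E
python3 - <<'E'
import pickle,cv2,numpy as np
from h import *
d=pickle.load(open("c0.pkl","rb"));c=d["top"]
for q in blobs(c,(0,0,170),(179,70,255),(150,190,215,325)): print("tape",q.mean(0),rect(plane(c,q,.06)))
for q in blobs(c,(100,120,60),(125,255,255),(260,240,350,330)): print("blue",q.mean(0),rect(plane(c,q,.078)))
for q in blobs(c,(0,0,0),(179,255,70),(295,250,335,320),15): print("dark",q.mean(0),rect(plane(c,q,.137)))
for n,uv,z in(("bottle",(462,227),.07),("tape",(458,288),.024),("marker",[(370,331),(417,312)],.0075),("measure",(202,176),.06)): print(n,plane(c,uv,z).round(3))
im=c["frame"][235:335,155:375,::-1]
cv2.imwrite("pics/crop.png",cv2.resize(im,None,fx=3.6,fy=3.6,interpolation=cv2.INTER_CUBIC))
E
```

```text
tape [183.08602151 292.78494624] [447.8 288.6 101.9  19.2 -19.2]
tape [177.52631579 225.21052632] [610.7 307.3 102.7  18.8   6.7]
blue [295.64052288 286.32679739] [464.5  19.7 115.4  66.9   5.9]
blue [322.92105263 283.4122807 ] [471.5 -43.4 112.8  27.6   6.4]
bottle [[ 0.607 -0.377  0.07 ]]
tape [[ 0.462 -0.379  0.024]]
marker [[ 0.355 -0.163  0.008]
 [ 0.402 -0.28   0.008]]
measure [[0.732 0.251 0.06 ]]
```

View pics/crop.png

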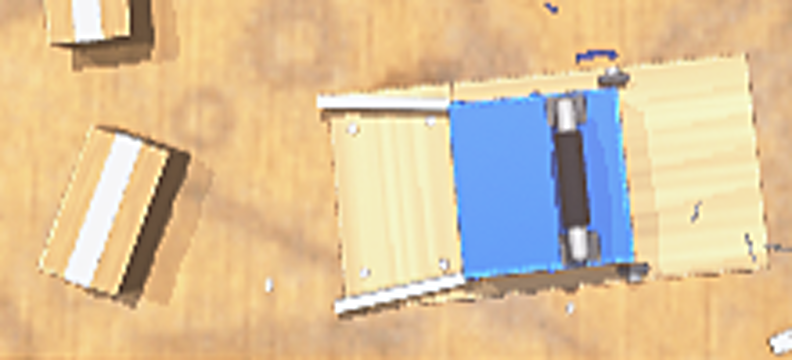

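```bash
cat >> h.py <<'E'
# stand frame: filled in after measurement
E
python3 - <<'E'
import pickle
from h import *
from workcell import r
d=pickle.load(open("c0.pkl","rb"));c=d["top"]
q=np.vstack(blobs(c,(100,120,60),(125,255,255),(260,250,335,330)))
P=plane(c,q,.078);R=rect(P);print("roof",R, q.min(0),q.max(0))
a=np.radians(R[4]);sy=np.array([np.cos(a),np.sin(a)]);sx=np.array([sy[1],-sy[0]])
H=R[:2]/1000+sx*R[3]/2000; print("hinge from far edge",H,"from mouth edge",R[:2]/1000-sx*R[3]/2000+.112*sx)
# sleeve
hs=cv2.cvtColor(c["frame"],cv2.COLOR_RGB2HSV)[258:305,305:325];m=hs[...,2]<90
print(m.sum()); v,u=np.nonzero(m); uv=np.c_[u+305.,v+258.]; S=plane(c,uv,.134); print("sleeve",S.mean(0),rect(S),uv.min(0),uv.max(0))
print("hinge via sleeve",S.mean(0)[:2]+.035*sx)
# white guides
for g in blobs(c,(0,0,200),(179,40,255),(235,245,290,330),15): print("guide",rect(plane(c,g,.034)),g.min(0),g.max(0))
print(r.tcp_to_tips, np.rad2deg(a),sx)
E
```

```text
roof [466.8  -2.2 115.4 110.9   5.9] [280. 259.] [330. 311.]
hinge from far edge [ 0.47249985 -0.05735627] from mouth edge [ 0.47261292 -0.05845044]
114
sleeve [ 0.46674735 -0.02304719  0.134     ] [468.8 -23.1  79.8  15.9   6. ] [309. 267.] [318. 303.]
hinge via sleeve [ 0.47034509 -0.05786179]
guide [393.   94.   88.1   8.8 -77. ] [248. 311.] [283. 321.]
guide [523.3 106.9  88.6   9.8 -89.7] [243. 260.] [279. 264.]
0.008 5.9 [ 0.10279254 -0.99470282]
```

Call:
{"fn": "move_arm", "kwargs": {"commands": [{"tx": 0.762,"ty": -0.037,"az": -0.049},{"tx": 0.762,"ty": -0.037,"az": -0.049},{"tx": 0.762,"ty": -0.037,"az": -0.049},{"tx": 0.762,"ty": -0.037,"az": -0.049},{"tx": 0.762,"ty": -0.037,"az": -0.049},{"tx": 0.762,"ty": -0.037,"az": -0.049},{"tx": 0.762,"ty": -0.037,"az": -0.049},{"tx": 0.762,"ty": -0.037,"az": -0.049},{"tx": 0.762,"ty": -0.037,"az": -0.049},{"tx": 0.762,"ty": -0.037,"az": -0.049},{"tx": 0.762,"ty": -0.037,"az": -0.049},{"tx": 0.762,"ty": -0.037,"az": -0.049}]}}

```text
invalid input
```

Call:
{"fn": "move_arm", "kwargs": {"commands": [{"tx": 0.76,"ty": -0.037,"tz": 0,"ax": 0,"ay": 0,"az": -0.049,"claw": 1},{"tx": 0.76,"ty": -0.037,"tz": 0,"ax": 0,"ay": 0,"az": -0.049,"claw": 1}]}}

```text
clock: 0.35
position: [0.2969, -0.5499, 0.2134]
tool_rot: [-3.045, -0.771, 0.0]
contact_force: [0.2, -1.2, -0.3]
finger_gap: 1.0
finger_force: 0.0
```

Call:
{"fn": "move_arm", "kwargs": {"commands": [{"tx": 0.76,"ty": -0.037,"tz": 0,"ax": 0,"ay": 0,"az": -0.049,"claw": 1},{"tx": 0.76,"ty": -0.037,"tz": 0,"ax": 0,"ay": 0,"az": -0.049,"claw": 1},{"tx": 0.76,"ty": -0.037,"tz": 0,"ax": 0,"ay": 0,"az": -0.049,"claw": 1},{"tx": 0.76,"ty": -0.037,"tz": 0,"ax": 0,"ay": 0,"az": -0.049,"claw": 1},{"tx": 0.76,"ty": -0.037,"tz": 0,"ax": 0,"ay": 0,"az": -0.049,"claw": 1},{"tx": 0.76,"ty": -0.037,"tz": 0,"ax": 0,"ay": 0,"az": -0.049,"claw": 1},{"tx": 0.76,"ty": -0.037,"tz": 0,"ax": 0,"ay": 0,"az": -0.049,"claw": 1},{"tx": 0.76,"ty": -0.037,"tz": 0,"ax": 0,"ay": 0,"az": -0.049,"claw": 1},{"tx": 0.76,"ty": -0.037,"tz": 0,"ax": 0,"ay": 0,"az": -0.049,"claw": 1},{"tx": 0.76,"ty": -0.037,"tz": 0,"ax": 0,"ay": 0,"az": -0.049,"claw": 1},{"tx": 0.76,"ty": -0.037,"tz": 0,"ax": 0,"ay": 0,"az": -0.049,"claw": 1},{"tx": 0.76,"ty": -0.037,"tz": 0,"ax": 0,"ay": 0,"az": -0.049,"claw": 1}]}}

```text
clock: 1.85
position: [0.6194, 0.0603, 0.2134]
tool_rot: [-2.104, -2.333, 0.001]
contact_force: [0.3, -0.3, 0.7]
finger_gap: 0.999
finger_force: 0.0
```

Call:
{"fn": "move_arm", "kwargs": {"commands": [{"tx": 0.76,"ty": -0.037,"tz": 0,"ax": 0,"ay": 0,"az": -0.049,"claw": 1},{"tx": 0.76,"ty": -0.037,"tz": 0,"ax": 0,"ay": 0,"az": -0.049,"claw": 1},{"tx": 0.76,"ty": -0.037,"tz": 0,"ax": 0,"ay": 0,"az": -0.049,"claw": 1},{"tx": 0.76,"ty": -0.037,"tz": 0,"ax": 0,"ay": 0,"az": -0.049,"claw": 1},{"tx": 0,"ty": -0.5,"tz": 0,"ax": 0,"ay": 0,"az": -0.08,"claw": 1},{"tx": 0,"ty": -0.5,"tz": 0,"ax": 0,"ay": 0,"az": -0.08,"claw": 1},{"tx": 0,"ty": 0,"tz": 0,"ax": 0,"ay": 0,"az": -0.08,"claw": 1},{"tx": 0,"ty": 0,"tz": 0,"ax": 0,"ay": 0,"az": -0.08,"claw": 1}]}}

```text
clock: 2.85
position: [0.4818, 0.2461, 0.2138]
tool_rot: [0.676, 3.067, -0.001]
contact_force: [0.4, -0.4, -0.4]
finger_gap: 1.002
finger_force: 0.0
```

```bash
cat >> h.py <<'E'
from scipy.spatial.transform import Rotation as Ro
H=np.array([.472,-.058]);SX=np.array([.1028,-.9947]);SY=np.array([.9947,.1028])
def st(p): d=np.asarray(p)[:2]-H; return np.round(np.r_[d@SX,d@SY]*1000,1)
def to(s,xyz,yaw=None):
    """turn az units needed so tool y is at yaw deg (done first), then shift in tool units"""
    R=Ro.from_rotvec(s["tool_rot"]);y=R.as_matrix()[:,1];cur=np.degrees(np.arctan2(y[1],y[0]))
    dy=0 if yaw is None else (yaw-cur+180)%360-180
    R2=Ro.from_euler("z",dy,degrees=True)*R
    print("yaw",round(cur,2),"az",round(-np.radians(dy)/2,3),"shift",(R2.inv().apply(np.array(xyz)-s["position"])/.08).round(3),"tool z",R.as_matrix()[:,2].round(3))
E
python3 - <<'E'
from h import *
from workcell import r
s=r.read_state();print(s["position"].round(4),s["clock"]);to(s,[.448,.2886,.05],70.8)
E
```

```text
[0.4818 0.2461 0.2138] 2.85
yaw 65.13 az -0.049 shift [0.575 0.364 2.046] tool z [ 0.    -0.001 -1.   ]
```

Call:
{"fn": "move_arm", "kwargs": {"commands": [{"tx": 0,"ty": 0,"tz": 0,"ax": 0,"ay": 0,"az": -0.049,"claw": 1},{"tx": 0.575,"ty": 0.364,"tz": 0,"ax": 0,"ay": 0,"az": 0,"claw": 1},{"tx": 0,"ty": 0,"tz": 0.7,"ax": 0,"ay": 0,"az": 0,"claw": 1},{"tx": 0,"ty": 0,"tz": 0.7,"ax": 0,"ay": 0,"az": 0,"claw": 1},{"tx": 0,"ty": 0,"tz": 0.4,"ax": 0,"ay": 0,"az": 0,"claw": 1},{"tx": 0,"ty": 0,"tz": 0,"ax": 0,"ay": 0,"az": 0,"claw": 1}]}}

```text
clock: 3.6
position: [0.4468, 0.2886, 0.0678]
tool_rot: [-0.532, -3.092, 0.004]
contact_force: [-0.2, -0.1, 0.4]
finger_gap: 1.004
finger_force: 0.0
```

```bash
python3 - <<'E'
from h import *
from workcell import r
s=r.read_state();print(s["position"].round(4),s["contact_force"].round(2));to(s,[.448,.2886,.032],70.8)
c=r.capture("top");f=c["frame"][170:330,120:290,::-1];g=r.capture("side")["frame"][230:370,200:390,::-1]
cv2.imwrite("pics/a.png",np.hstack([cv2.resize(f,(400,400)),cv2.resize(g,(400,400))]))
E
```

```text
[0.4468 0.2886 0.0678] [-0.21 -0.06  0.42]
yaw 70.49 az -0.003 shift [-0.015  0.006  0.448] tool z [-0.004 -0.002 -1.   ]
```

View pics/a.png

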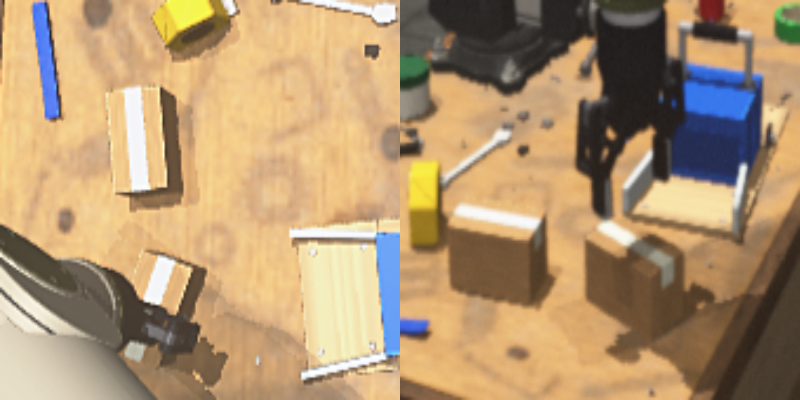

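The fingers appear to straddle the carton, with carton A at (150,310) and B at (138,140) in the crop. I'll project the TCP into both views to check.

```bash
cat >> h.py <<'E'
def proj(c,P):
    E=np.array(c["extrinsics"]);return cv2.projectPoints(np.atleast_2d(P).astype(float),cv2.Rodrigues(E[:3,:3])[0],E[:3,3],np.array(c["camera_matrix"]),None)[0][:,0]
E
python3 - <<'E'
from h import *
import pickle
d=pickle.load(open("c0.pkl","rb"))
def corners(cx,cy,a):
    a=np.radians(a);l=np.array([np.cos(a),np.sin(a)]);w=np.array([-l[1],l[0]])
    return [[*(np.array([cx,cy])+i*.05*l+j*.028*w),z] for z in(.06,0) for i in(-1,1) for j in(-1,1)]
q=corners(.4478,.2886,-19.2)
u=np.array([np.cos(np.radians(70.8)),np.sin(np.radians(70.8))])
tips=[[*(np.array([.4468,.2886])+k*.0425*u),.07] for k in(-1,1)]
im=d["side"]["frame"][:,:,::-1].copy()
for p in proj(d["side"],q): cv2.circle(im,tuple(int(v) for v in p.round()),1,(0,0,255),-1)
b=corners(.6107,.3073,6.7)
for p in proj(d["side"],b): cv2.circle(im,tuple(int(v) for v in p.round()),1,(0,0,255),-1)
hd=np.r_[H-.035*SX,.129]; 
for p in proj(d["side"],[hd,hd+np.r_[.045*SY,0],hd-np.r_[.045*SY,0]]): cv2.circle(im,tuple(int(v) for v in p.round()),1,(0,255,255),-1)
cv2.imwrite("pics/chk.png",cv2.resize(im[225:365,200:390],(800,590),interpolation=cv2.INTER_CUBIC))
print("tips side",proj(d["side"],tips), "crop px",((proj(d["side"],tips)-[200,230])*[400/190,400/140]+[400,0]).round())
print("tips top crop",((proj(d["top"],tips)-[120,170])*[400/170,400/160]).round())
E
```

```text
tips side [[323.62124587 304.93135524]
 [298.47513062 317.78111281]] crop px [[660. 214.]
 [607. 251.]]
tips top crop [[185. 323.]
 [106. 293.]]
```

View pics/chk.png

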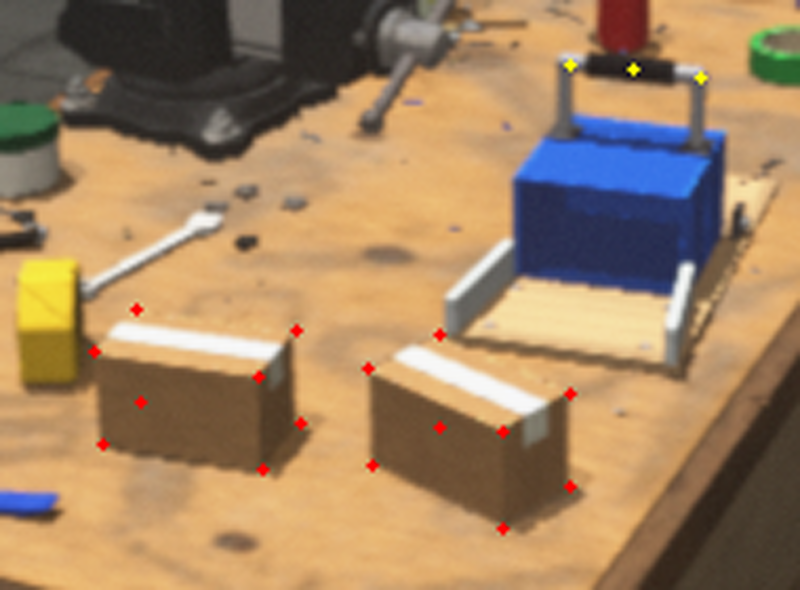

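Predictions match the handle and both cartons to within 2–3 mm. Descending to grip carton A.

Call:
{"fn": "move_arm", "kwargs": {"commands": [{"tx": -0.015,"ty": 0,"tz": 0.3,"ax": 0,"ay": 0,"az": 0,"claw": 1},{"tx": 0,"ty": 0,"tz": 0.16,"ax": 0,"ay": 0,"az": 0,"claw": 1},{"tx": 0,"ty": 0,"tz": 0,"ax": 0,"ay": 0,"az": 0,"claw": 0},{"tx": 0,"ty": 0,"tz": 0,"ax": 0,"ay": 0,"az": 0,"claw": 0},{"tx": 0,"ty": 0,"tz": 0,"ax": 0,"ay": 0,"az": 0,"claw": 0},{"tx": 0,"ty": 0,"tz": 0,"ax": 0,"ay": 0,"az": 0,"claw": 0},{"tx": 0,"ty": 0,"tz": 0,"ax": 0,"ay": 0,"az": 0,"claw": 0}], "newtons": 60}}

```text
clock: 4.58
position: [0.4499, 0.2894, 0.0345]
tool_rot: [0.532, 3.095, -0.0]
contact_force: [-3.5, -2.8, 7.4]
finger_gap: 0.625
finger_force: 61.6
```

```bash
python3 - <<'E'
from h import *
from workcell import r
s=r.read_state();print(s["position"].round(4),s["contact_force"].round(2),s["finger_gap"],s["finger_force"],r.read_state()["tau"].round(1))
E
```

```text
[0.4499 0.2894 0.0345] [-3.46 -2.77  7.39] 0.6247538514225305 61.621642112731934 [ -0.4 -48.1 -11.8 -30.9   0.2  -1.3  -0.1]
```

Call:
{"fn": "move_arm", "kwargs": {"commands": [{"tx": 0,"ty": 0,"tz": -0.3,"ax": 0,"ay": 0,"az": 0,"claw": 0},{"tx": 0,"ty": 0,"tz": -0.3,"ax": 0,"ay": 0,"az": 0,"claw": 0},{"tx": 0,"ty": 0,"tz": 0,"ax": 0,"ay": 0,"az": 0,"claw": 0},{"tx": 0,"ty": 0,"tz": 0,"ax": 0,"ay": 0,"az": 0,"claw": 0},{"tx": 0,"ty": 0,"tz": 0,"ax": 0,"ay": 0,"az": 0,"claw": 0}]}}

```text
clock: 5.2
position: [0.4489, 0.2886, 0.0799]
tool_rot: [-0.532, -3.095, 0.002]
contact_force: [0.3, -0.8, -7.6]
finger_gap: 0.624
finger_force: 66.7
```

A weighs about 0.77 kg, so it is the heavy one. I'll carry it to the apron.

```bash
python3 - <<'E'
from h import *
from workcell import r
s=r.read_state();to(s,[.4565,.106,.08],95.9)
E
```

```text
yaw 70.47 az -0.222 shift [ 0.14  -2.281  0.003] tool z [-0.002 -0.001 -1.   ]
```

Call:
{"fn": "move_arm", "kwargs": {"commands": [{"tx": 0,"ty": 0,"tz": -0.05,"ax": 0,"ay": 0,"az": -0.074,"claw": 0},{"tx": 0,"ty": 0,"tz": -0.05,"ax": 0,"ay": 0,"az": -0.074,"claw": 0},{"tx": 0,"ty": 0,"tz": 0,"ax": 0,"ay": 0,"az": -0.074,"claw": 0},{"tx": 0.035,"ty": -0.57,"tz": 0,"ax": 0,"ay": 0,"az": 0,"claw": 0},{"tx": 0.035,"ty": -0.57,"tz": 0,"ax": 0,"ay": 0,"az": 0,"claw": 0},{"tx": 0.035,"ty": -0.57,"tz": 0,"ax": 0,"ay": 0,"az": 0,"claw": 0},{"tx": 0.035,"ty": -0.57,"tz": 0,"ax": 0,"ay": 0,"az": 0,"claw": 0},{"tx": 0,"ty": 0,"tz": 0,"ax": 0,"ay": 0,"az": 0,"claw": 0},{"tx": 0,"ty": 0,"tz": 0,"ax": 0,"ay": 0,"az": 0,"claw": 0}]}}

```text
clock: 6.32
position: [0.4569, 0.1069, 0.0888]
tool_rot: [0.162, -3.137, -0.0]
contact_force: [-0.9, -0.0, -7.7]
finger_gap: 0.623
finger_force: 68.3
```

```bash
python3 - <<'E'
from h import *
from workcell import r
s=r.read_state();print(s["position"].round(4),st(s["position"]),s["contact_force"].round(1));to(s,[.4565,.106,.043],95.9)
c=r.capture("top");f=c["frame"][230:330,190:340,::-1];g=r.capture("side")["frame"][230:340,250:390,::-1]
cv2.imwrite("pics/b.png",np.hstack([cv2.resize(f,(400,400)),cv2.resize(g,(400,400))]))
E
```

```text
[0.4569 0.1069 0.0888] [-165.6    1.9] [-0.9 -0.  -7.7]
yaw 95.9 az -0.0 shift [ 0.006 -0.011  0.572] tool z [-0.  0. -1.]
```

View pics/b.png

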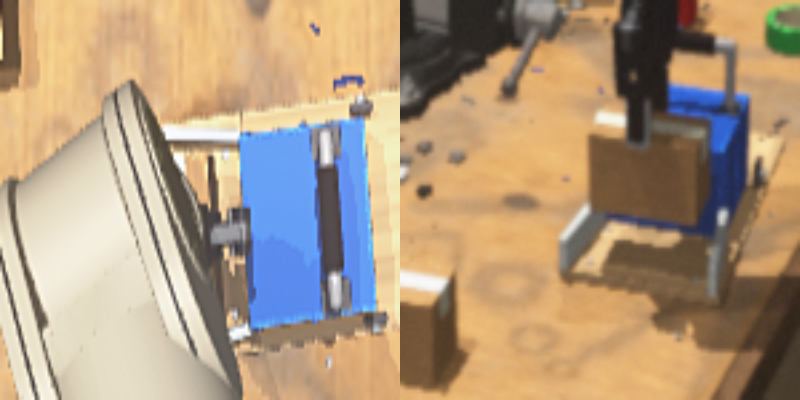

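The side view shows carton A at (648,165), level above the apron and centred between the guides. Lowering and releasing.

Call:
{"fn": "move_arm", "kwargs": {"commands": [{"tx": 0.006,"ty": -0.01,"tz": 0.25,"ax": 0,"ay": 0,"az": 0,"claw": 0},{"tx": 0,"ty": 0,"tz": 0.2,"ax": 0,"ay": 0,"az": 0,"claw": 0},{"tx": 0,"ty": 0,"tz": 0.11,"ax": 0,"ay": 0,"az": 0,"claw": 0},{"tx": 0,"ty": 0,"tz": 0,"ax": 0,"ay": 0,"az": 0,"claw": 0},{"tx": 0,"ty": 0,"tz": 0,"ax": 0,"ay": 0,"az": 0,"claw": 0}]}}

```text
clock: 7.05
position: [0.4568, 0.106, 0.044]
tool_rot: [0.163, -3.137, -0.0]
contact_force: [-0.8, -0.7, -7.5]
finger_gap: 0.621
finger_force: 68.3
```

Call:
{"fn": "move_arm", "kwargs": {"commands": [{"tx": 0,"ty": 0,"tz": 0,"ax": 0,"ay": 0,"az": 0,"claw": 0.85},{"tx": 0,"ty": 0,"tz": 0,"ax": 0,"ay": 0,"az": 0,"claw": 0.85},{"tx": 0,"ty": 0,"tz": 0,"ax": 0,"ay": 0,"az": 0,"claw": 0.85}]}}

```text
clock: 7.42
position: [0.4573, 0.1058, 0.0447]
tool_rot: [-0.162, 3.136, -0.0]
contact_force: [-0.7, 0.3, -0.1]
finger_gap: 0.846
finger_force: 0.0
```

Call:
{"fn": "move_arm", "kwargs": {"commands": [{"tx": 0,"ty": 0,"tz": -0.4,"ax": 0,"ay": 0,"az": 0,"claw": 0.85},{"tx": 0,"ty": 0,"tz": -0.4,"ax": 0,"ay": 0,"az": 0,"claw": 0.85},{"tx": 0,"ty": 0.4,"tz": 0,"ax": 0,"ay": 0,"az": 0,"claw": 0},{"tx": 0,"ty": 0.4,"tz": 0,"ax": 0,"ay": 0,"az": 0,"claw": 0},{"tx": 0,"ty": 0,"tz": 0,"ax": 0,"ay": 0,"az": 0,"claw": 0},{"tx": 0,"ty": 0,"tz": 0.4,"ax": 0,"ay": 0,"az": 0,"claw": 0},{"tx": 0,"ty": 0,"tz": 0.4,"ax": 0,"ay": 0,"az": 0,"claw": 0},{"tx": 0,"ty": 0,"tz": 0.15,"ax": 0,"ay": 0,"az": 0,"claw": 0},{"tx": 0,"ty": 0,"tz": 0,"ax": 0,"ay": 0,"az": 0,"claw": 0}]}}

```text
clock: 8.55
position: [0.4501, 0.1691, 0.0322]
tool_rot: [0.162, -3.136, 0.0]
contact_force: [-0.6, 0.3, 0.8]
finger_gap: -0.002
finger_force: 0.0
```

```bash
python3 - <<'E'
from h import *
from workcell import r
s=r.read_state();print(s["position"].round(4),st(s["position"]),s["contact_force"].round(1),s["finger_gap"]);to(s,[.4565,.106,.031],95.9)
E
```

```text
[0.4501 0.1691 0.0322] [-228.2    1.5] [-0.6  0.3  0.8] -0.0018709719471859615
yaw 95.9 az 0.0 shift [ 0.001 -0.793  0.015] tool z [-0.001 -0.    -1.   ]
```

Call:
{"fn": "move_arm", "kwargs": {"commands": [{"tx": 0,"ty": -0.1,"tz": 0,"ax": 0,"ay": 0,"az": 0,"claw": 0},{"tx": 0,"ty": -0.1,"tz": 0,"ax": 0,"ay": 0,"az": 0,"claw": 0},{"tx": 0,"ty": -0.1,"tz": 0,"ax": 0,"ay": 0,"az": 0,"claw": 0},{"tx": 0,"ty": -0.1,"tz": 0,"ax": 0,"ay": 0,"az": 0,"claw": 0},{"tx": 0,"ty": -0.1,"tz": 0,"ax": 0,"ay": 0,"az": 0,"claw": 0}]}}

```text
clock: 9.18
position: [0.4548, 0.1303, 0.0329]
tool_rot: [-0.163, 3.136, 0.002]
contact_force: [-0.2, 5.2, 3.5]
finger_gap: -0.003
finger_force: 2.7
```

Call:
{"fn": "move_arm", "kwargs": {"commands": [{"tx": 0,"ty": -0.1,"tz": 0,"ax": 0,"ay": 0,"az": 0,"claw": 0},{"tx": 0,"ty": -0.1,"tz": 0,"ax": 0,"ay": 0,"az": 0,"claw": 0}]}}

```text
clock: 9.43
position: [0.4566, 0.1146, 0.033]
tool_rot: [-0.163, 3.136, 0.003]
contact_force: [-0.2, 6.3, 3.7]
finger_gap: -0.0
finger_force: 3.2
```

```bash
python3 - <<'E'
from h import *
from workcell import r
s=r.read_state();print(st(s["position"]),s["position"].round(4),s["contact_force"].round(1))
g=r.capture("side")["frame"][230:340,250:390,::-1]
cv2.imwrite("pics/c.png",cv2.resize(g,(560,440)))
E
```

```text
[-173.2    2.4] [0.4566 0.1146 0.033 ] [-0.2  6.3  3.7]
```

View pics/c.png

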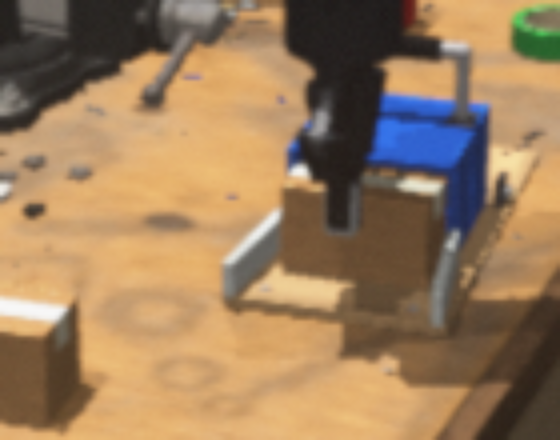

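The side view shows carton A square between the guides at (365,235), with the finger on the centre of its face. Continuing the push.

Call:
{"fn": "move_arm", "kwargs": {"commands": [{"tx": 0.015,"ty": -0.1,"tz": 0,"ax": 0,"ay": 0,"az": 0,"claw": 0},{"tx": 0,"ty": -0.1,"tz": 0,"ax": 0,"ay": 0,"az": 0,"claw": 0},{"tx": 0,"ty": -0.1,"tz": 0,"ax": 0,"ay": 0,"az": 0,"claw": 0}]}}

```text
clock: 9.85
position: [0.4579, 0.0906, 0.0329]
tool_rot: [-0.163, 3.135, 0.002]
contact_force: [0.3, 6.7, 2.5]
finger_gap: 0.004
finger_force: 3.0
```

Call:
{"fn": "move_arm", "kwargs": {"commands": [{"tx": 0,"ty": -0.1,"tz": 0,"ax": 0,"ay": 0,"az": 0,"claw": 0},{"tx": 0,"ty": -0.1,"tz": 0,"ax": 0,"ay": 0,"az": 0,"claw": 0},{"tx": 0,"ty": -0.06,"tz": 0,"ax": 0,"ay": 0,"az": 0,"claw": 0},{"tx": 0,"ty": 0,"tz": 0,"ax": 0,"ay": 0,"az": 0,"claw": 0}]}}

```text
clock: 10.35
position: [0.46, 0.0691, 0.0327]
tool_rot: [-0.162, 3.136, 0.001]
contact_force: [2.1, 3.1, -0.0]
finger_gap: -0.001
finger_force: 1.5
```

```bash
python3 - <<'E'
from h import *
from workcell import r
s=r.read_state();print(st(s["position"]),s["position"].round(4),s["contact_force"].round(1))
to(s,[.6107,.3073,.034],96.7)
c=r.capture("top")
for q in blobs(c,(0,0,170),(179,70,255),(150,190,215,260)): print("tape",q.mean(0),rect(plane(c,q,.06)))
E
```

```text
[-127.6    1.1] [0.46   0.0691 0.0327] [ 2.1  3.1 -0. ]
yaw 95.9 az -0.007 shift [-2.219  2.738 -0.013] tool z [ 0.001  0.    -1.   ]
tape [177.52631579 225.2       ] [610.7 307.3 102.7  18.8   6.7]
```

Call:
{"fn": "move_arm", "kwargs": {"commands": [{"tx": 0,"ty": 0.2,"tz": 0,"ax": 0,"ay": 0,"az": 0,"claw": 0},{"tx": 0,"ty": 0.1,"tz": -0.5,"ax": 0,"ay": 0,"az": 0,"claw": 0},{"tx": 0,"ty": 0,"tz": -0.6,"ax": 0,"ay": 0,"az": -0.007,"claw": 1},{"tx": -0.44,"ty": 0.49,"tz": 0,"ax": 0,"ay": 0,"az": 0,"claw": 1},{"tx": -0.44,"ty": 0.49,"tz": 0,"ax": 0,"ay": 0,"az": 0,"claw": 1},{"tx": -0.44,"ty": 0.49,"tz": 0,"ax": 0,"ay": 0,"az": 0,"claw": 1},{"tx": -0.44,"ty": 0.49,"tz": 0,"ax": 0,"ay": 0,"az": 0,"claw": 1},{"tx": -0.44,"ty": 0.49,"tz": 0,"ax": 0,"ay": 0,"az": 0,"claw": 1},{"tx": 0,"ty": 0,"tz": 0,"ax": 0,"ay": 0,"az": 0,"claw": 1}]}}

```text
clock: 11.52
position: [0.608, 0.3116, 0.1187]
tool_rot: [0.19, -3.133, -0.001]
contact_force: [-0.3, -0.2, -0.6]
finger_gap: 0.996
finger_force: 0.0
```

```bash
python3 - <<'E'
from h import *
from workcell import r
s=r.read_state();print(s["position"].round(4),s["contact_force"].round(1),s["finger_gap"]);to(s,[.6107,.3073,.034],96.7)
E
```

```text
[0.608  0.3116 0.1187] [-0.3 -0.2 -0.6] 0.9960762116204679
yaw 96.93 az 0.002 shift [-0.03  -0.058  1.058] tool z [-0.003  0.001 -1.   ]
```

Call:
{"fn": "move_arm", "kwargs": {"commands": [{"tx": -0.03,"ty": -0.06,"tz": 0,"ax": 0,"ay": 0,"az": 0,"claw": 1},{"tx": 0,"ty": 0,"tz": 0.5,"ax": 0,"ay": 0,"az": 0,"claw": 1},{"tx": 0,"ty": 0,"tz": 0.4,"ax": 0,"ay": 0,"az": 0,"claw": 1},{"tx": 0,"ty": 0,"tz": 0.15,"ax": 0,"ay": 0,"az": 0,"claw": 1},{"tx": 0,"ty": 0,"tz": 0,"ax": 0,"ay": 0,"az": 0,"claw": 0},{"tx": 0,"ty": 0,"tz": 0,"ax": 0,"ay": 0,"az": 0,"claw": 0},{"tx": 0,"ty": 0,"tz": 0,"ax": 0,"ay": 0,"az": 0,"claw": 0},{"tx": 0,"ty": 0,"tz": 0,"ax": 0,"ay": 0,"az": 0,"claw": 0},{"tx": 0,"ty": 0,"tz": 0,"ax": 0,"ay": 0,"az": 0,"claw": 0}], "newtons": 40}}

```text
clock: 12.65
position: [0.6153, 0.3061, 0.0427]
tool_rot: [-0.182, 3.127, 0.007]
contact_force: [1.2, 0.3, 23.5]
finger_gap: 0.002
finger_force: 12.0
```

Call:
{"fn": "move_arm", "kwargs": {"commands": [{"tx": 0,"ty": 0,"tz": -0.4,"ax": 0,"ay": 0,"az": 0,"claw": 0},{"tx": 0,"ty": 0,"tz": -0.3,"ax": 0,"ay": 0,"az": 0,"claw": 0},{"tx": 0,"ty": 0,"tz": 0,"ax": 0,"ay": 0,"az": 0,"claw": 0},{"tx": 0,"ty": 0,"tz": 0,"ax": 0,"ay": 0,"az": 0,"claw": 0}]}}

```text
clock: 13.15
position: [0.6117, 0.3033, 0.092]
tool_rot: [0.184, -3.136, 0.001]
contact_force: [-0.7, 0.4, -0.3]
finger_gap: 0.0
finger_force: 0.0
```

```bash
python3 - <<'E'
from h import *
from workcell import r
s=r.read_state();print(s["position"].round(4),s["contact_force"].round(1),s["finger_gap"]);to(s,[.4563,.108,.09],95.9)
E
```

```text
[0.6117 0.3033 0.092 ] [-0.7  0.4 -0.3] 0.0002628594199735224
yaw 96.71 az 0.007 shift [ 2.183 -2.229  0.026] tool z [-0.    -0.001 -1.   ]
```

The jaws closed fully, so that grasp missed. Looking.

```bash
python3 - <<'E'
from h import *
from workcell import r
c=r.capture("top");e=r.capture("side");f=c["frame"][170:330,120:290,::-1];g=e["frame"][230:370,200:390,::-1]
cv2.imwrite("pics/d.png",np.hstack([cv2.resize(f,(400,400)),cv2.resize(g,(400,400))]))
import pickle;pickle.dump(dict(top=c,side=e),open("c1.pkl","wb"))
E
```

```text
(no output)
```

View pics/d.png

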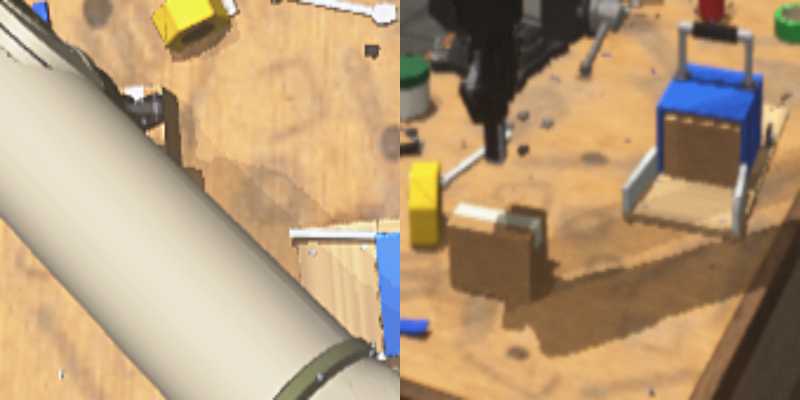

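The side view shows A flush inside the mouth at (703,145) in the crop. B is still standing at (497,250) but may have shifted a little, because the shut fingertips rested on its top. So the tips sit higher than I assumed. I'll move aside, re-measure B and check the tip height.

Call:
{"fn": "move_arm", "kwargs": {"commands": [{"tx": 0.6,"ty": -0.4,"tz": -0.2,"ax": 0,"ay": 0,"az": 0,"claw": 1},{"tx": 0.6,"ty": -0.4,"tz": -0.2,"ax": 0,"ay": 0,"az": 0,"claw": 1},{"tx": 0.2,"ty": -0.7,"tz": 0,"ax": 0,"ay": 0,"az": 0,"claw": 1},{"tx": 0,"ty": -0.7,"tz": 0,"ax": 0,"ay": 0,"az": 0,"claw": 1},{"tx": 0,"ty": 0,"tz": 0,"ax": 0,"ay": 0,"az": 0,"claw": 1}]}}

```text
clock: 13.88
position: [0.5217, 0.1097, 0.1234]
tool_rot: [0.171, -3.136, 0.004]
contact_force: [-0.1, 0.9, -0.1]
finger_gap: 1.0
finger_force: 0.0
```

```bash
python3 - <<'E'
from h import *
import pickle
from workcell import r
e=pickle.load(open("c1.pkl","rb"))["side"]
print([(z,proj(e,[.6117,.3033,z]).round(1).tolist()) for z in(.08,.09,.1,.11,.12)], "seen tip 244,285")
s=r.read_state();c=r.capture("top")
for q in blobs(c,(0,0,170),(179,70,255),(150,190,215,260)): print("tape",q.mean(0),rect(plane(c,q,.06)))
to(s,[.6107,.3073,.1],96.7);print(s["position"])
E
```

```text
[(0.08, [[246.1, 297.6]]), (0.09, [[245.9, 293.9]]), (0.1, [[245.7, 290.1]]), (0.11, [[245.4, 286.3]]), (0.12, [[245.2, 282.5]])] seen tip 244,285
tape [204.16814159 239.21238938] [580.  250.7 104.3  65.3   1.5]
tape [180.2967033 236.5989011] [591.2 302.7 141.6  39.2  16.1]
yaw 96.23 az -0.004 shift [-1.393  2.324  0.284] tool z [-0.001 -0.003 -1.   ]
[0.5217495  0.10974218 0.12335763]
```

Call:
{"fn": "move_arm", "kwargs": {"commands": [{"tx": 0,"ty": 0,"tz": -0.7,"ax": 0,"ay": 0,"az": 0,"claw": 1},{"tx": 0,"ty": -0.6,"tz": -0.3,"ax": 0,"ay": 0,"az": 0,"claw": 1},{"tx": 0,"ty": -0.7,"tz": 0,"ax": 0,"ay": 0,"az": 0,"claw": 1},{"tx": 0,"ty": -0.7,"tz": 0,"ax": 0,"ay": 0,"az": 0,"claw": 1},{"tx": 0,"ty": 0,"tz": 0,"ax": 0,"ay": 0,"az": 0,"claw": 1}]}}

```text
clock: 14.55
position: [0.54, -0.047, 0.2034]
tool_rot: [0.175, -3.136, -0.0]
contact_force: [0.5, 0.7, -0.5]
finger_gap: 1.0
finger_force: 0.0
```

```bash
python3 - <<'E'
from h import *
from workcell import r
s=r.read_state();c=r.capture("top");e=r.capture("side")
for q in blobs(c,(0,0,170),(179,70,255),(150,190,215,260)): print("tape",q.mean(0),rect(plane(c,q,.06)))
to(s,[.6107,.3073,.1],96.7);print(s["position"])
f=c["frame"][170:330,120:350,::-1]
cv2.imwrite("pics/e.png",cv2.resize(f,(690,480)))
E
```

```text
tape [178.10526316 224.73684211] [611.7 305.8 101.6  18.7   6.3]
yaw 96.37 az -0.003 shift [-1.396  4.296  1.291] tool z [-0.001 -0.    -1.   ]
[ 0.54002074 -0.04704253  0.20341099]
```

Call:
{"fn": "move_arm", "kwargs": {"commands": [{"tx": -0.23,"ty": 0.71,"tz": 0,"ax": 0,"ay": 0,"az": 0,"claw": 1},{"tx": -0.23,"ty": 0.71,"tz": 0,"ax": 0,"ay": 0,"az": 0,"claw": 1},{"tx": -0.23,"ty": 0.71,"tz": 0,"ax": 0,"ay": 0,"az": 0,"claw": 1},{"tx": -0.23,"ty": 0.71,"tz": 0,"ax": 0,"ay": 0,"az": 0,"claw": 1},{"tx": -0.23,"ty": 0.71,"tz": 0,"ax": 0,"ay": 0,"az": 0,"claw": 1},{"tx": -0.23,"ty": 0.71,"tz": 0.3,"ax": 0,"ay": 0,"az": 0,"claw": 1},{"tx": 0,"ty": 0,"tz": 0.6,"ax": 0,"ay": 0,"az": 0,"claw": 1},{"tx": 0,"ty": 0,"tz": 0.3,"ax": 0,"ay": 0,"az": 0,"claw": 1},{"tx": 0,"ty": 0,"tz": 0,"ax": 0,"ay": 0,"az": 0,"claw": 1}]}}

```text
clock: 15.78
position: [0.6069, 0.3084, 0.107]
tool_rot: [0.189, -3.132, 0.001]
contact_force: [-0.5, 0.1, 0.2]
finger_gap: 1.004
finger_force: 0.0
```

```bash
python3 - <<'E'
from h import *
from workcell import r
s=r.read_state();print(s["position"].round(4),s["contact_force"].round(1));to(s,[.6117,.3058,.008],96.3)
E
```

```text
[0.6069 0.3084 0.107 ] [-0.5  0.1  0.2]
yaw 96.91 az 0.005 shift [-0.061 -0.038  1.238] tool z [-0.004 -0.001 -1.   ]
```

Call:
{"fn": "move_arm", "kwargs": {"commands": [{"tx": -0.06,"ty": -0.04,"tz": 0.4,"ax": 0,"ay": 0,"az": 0,"claw": 1},{"tx": 0,"ty": 0,"tz": 0.4,"ax": 0,"ay": 0,"az": 0,"claw": 1},{"tx": 0,"ty": 0,"tz": 0.3,"ax": 0,"ay": 0,"az": 0,"claw": 1},{"tx": 0,"ty": 0,"tz": 0.1,"ax": 0,"ay": 0,"az": 0,"claw": 1},{"tx": 0,"ty": 0,"tz": 0,"ax": 0,"ay": 0,"az": 0,"claw": 1}]}}

```text
clock: 16.4
position: [0.6145, 0.3045, 0.0136]
tool_rot: [-0.185, 3.136, 0.001]
contact_force: [1.0, 0.2, 1.0]
finger_gap: 0.995
finger_force: 0.0
```

Call:
{"fn": "move_arm", "kwargs": {"commands": [{"tx": 0,"ty": 0,"tz": 0,"ax": 0,"ay": 0,"az": 0,"claw": 0},{"tx": 0,"ty": 0,"tz": 0,"ax": 0,"ay": 0,"az": 0,"claw": 0},{"tx": 0,"ty": 0,"tz": 0,"ax": 0,"ay": 0,"az": 0,"claw": 0},{"tx": 0,"ty": 0,"tz": 0,"ax": 0,"ay": 0,"az": 0,"claw": 0},{"tx": 0,"ty": 0,"tz": 0,"ax": 0,"ay": 0,"az": 0,"claw": 0}], "newtons": 40}}

```text
clock: 17.02
position: [0.615, 0.3046, 0.0144]
tool_rot: [-0.184, 3.134, 0.001]
contact_force: [-0.3, -0.6, 5.9]
finger_gap: 0.647
finger_force: 44.1
```

```bash
python3 - <<'E'
from h import *
from workcell import r
s=r.read_state();print(s["position"].round(4),s["contact_force"].round(1));to(s,[.4563,.108,.09],95.9)
E
```

```text
[0.615  0.3046 0.0144] [-0.3 -0.6  5.9]
yaw 96.72 az 0.007 shift [ 2.224 -2.24  -0.951] tool z [ 0.002  0.001 -1.   ]
```

Call:
{"fn": "move_arm", "kwargs": {"commands": [{"tx": 0,"ty": 0,"tz": -0.5,"ax": 0,"ay": 0,"az": 0,"claw": 0},{"tx": 0,"ty": 0,"tz": -0.5,"ax": 0,"ay": 0,"az": 0.007,"claw": 0},{"tx": 0.44,"ty": -0.43,"tz": 0,"ax": 0,"ay": 0,"az": 0,"claw": 0},{"tx": 0.44,"ty": -0.43,"tz": 0,"ax": 0,"ay": 0,"az": 0,"claw": 0},{"tx": 0.44,"ty": -0.43,"tz": 0,"ax": 0,"ay": 0,"az": 0,"claw": 0},{"tx": 0.44,"ty": -0.43,"tz": 0,"ax": 0,"ay": 0,"az": 0,"claw": 0},{"tx": 0.44,"ty": -0.43,"tz": 0,"ax": 0,"ay": 0,"az": 0,"claw": 0},{"tx": 0,"ty": 0,"tz": 0,"ax": 0,"ay": 0,"az": 0,"claw": 0},{"tx": 0,"ty": 0,"tz": 0,"ax": 0,"ay": 0,"az": 0,"claw": 0}]}}

```text
clock: 18.15
position: [0.4575, 0.1147, 0.0934]
tool_rot: [-0.161, 3.136, -0.001]
contact_force: [-0.2, 0.6, -1.4]
finger_gap: 0.648
finger_force: 43.5
```

```bash
python3 - <<'E'
from h import *
from workcell import r
s=r.read_state();print(s["position"].round(4),s["contact_force"].round(1),s["finger_gap"],st(s["position"]));to(s,[.4586,.115,.023],95.9)
c=r.capture("top");f=c["frame"][230:330,190:340,::-1];g=r.capture("side")["frame"][230:340,250:390,::-1]
cv2.imwrite("pics/f.png",np.hstack([cv2.resize(f,(400,400)),cv2.resize(g,(400,400))]))
E
```

```text
[0.4575 0.1147 0.0934] [-0.2  0.6 -1.4] 0.6477286124840317 [-173.2    3.4]
yaw 95.88 az -0.0 shift [-0.013  0.003  0.88 ] tool z [ 0.001 -0.    -1.   ]
```

View pics/f.png

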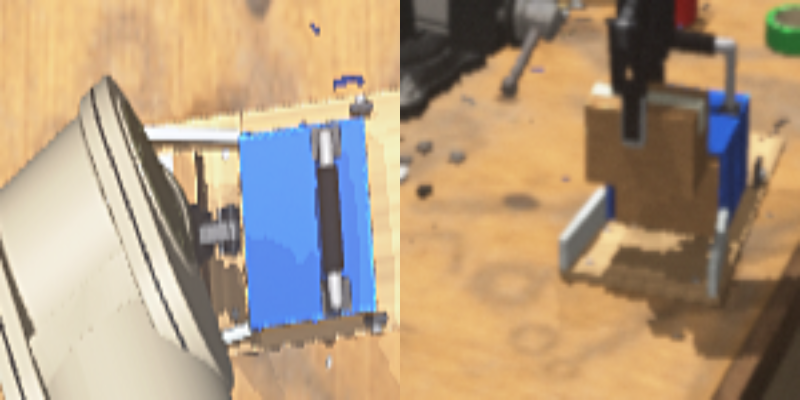

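B weighs about 1.5 N, so it is the light one. In the side view it sits centred above the apron at (645,140). Lowering and releasing.

Call:
{"fn": "move_arm", "kwargs": {"commands": [{"tx": -0.01,"ty": 0,"tz": 0.35,"ax": 0,"ay": 0,"az": 0,"claw": 0},{"tx": 0,"ty": 0,"tz": 0.3,"ax": 0,"ay": 0,"az": 0,"claw": 0},{"tx": 0,"ty": 0,"tz": 0.15,"ax": 0,"ay": 0,"az": 0,"claw": 0},{"tx": 0,"ty": 0,"tz": 0.05,"ax": 0,"ay": 0,"az": 0,"claw": 0},{"tx": 0,"ty": 0,"tz": 0,"ax": 0,"ay": 0,"az": 0,"claw": 0},{"tx": 0,"ty": 0,"tz": 0,"ax": 0,"ay": 0,"az": 0,"claw": 0}]}}

```text
clock: 19.0
position: [0.4584, 0.115, 0.0257]
tool_rot: [-0.162, 3.136, -0.0]
contact_force: [0.5, -0.8, -2.2]
finger_gap: 0.648
finger_force: 43.5
```

Call:
{"fn": "move_arm", "kwargs": {"commands": [{"tx": 0,"ty": 0,"tz": 0,"ax": 0,"ay": 0,"az": 0,"claw": 0.8},{"tx": 0,"ty": 0,"tz": 0,"ax": 0,"ay": 0,"az": 0,"claw": 0.8},{"tx": 0,"ty": 0,"tz": 0,"ax": 0,"ay": 0,"az": 0,"claw": 0.8}]}}

```text
clock: 19.38
position: [0.458, 0.1148, 0.0252]
tool_rot: [-0.162, 3.137, -0.0]
contact_force: [0.1, 0.1, -0.0]
finger_gap: 0.8
finger_force: 0.0
```

Call:
{"fn": "move_arm", "kwargs": {"commands": [{"tx": 0,"ty": 0,"tz": -0.4,"ax": 0,"ay": 0,"az": 0,"claw": 0.8},{"tx": 0,"ty": 0,"tz": -0.4,"ax": 0,"ay": 0,"az": 0,"claw": 0.8},{"tx": 0.03,"ty": 0.4,"tz": -0.1,"ax": 0,"ay": 0,"az": 0,"claw": 0.5},{"tx": 0,"ty": 0.35,"tz": 0,"ax": 0,"ay": 0,"az": 0,"claw": 0},{"tx": 0,"ty": 0,"tz": 0.2,"ax": 0,"ay": 0,"az": 0,"claw": 0},{"tx": 0,"ty": 0,"tz": 0.4,"ax": 0,"ay": 0,"az": 0,"claw": 0},{"tx": 0,"ty": 0,"tz": 0.36,"ax": 0,"ay": 0,"az": 0,"claw": 0},{"tx": 0,"ty": 0,"tz": 0,"ax": 0,"ay": 0,"az": 0,"claw": 0}]}}

```text
clock: 20.38
position: [0.4476, 0.173, 0.0181]
tool_rot: [0.162, -3.133, 0.001]
contact_force: [0.2, 0.3, -0.8]
finger_gap: -0.003
finger_force: 0.0
```

```bash
python3 - <<'E'
from h import *
from workcell import r
s=r.read_state();print(s["position"].round(4),s["contact_force"].round(1),s["finger_gap"],st(s["position"]));to(s,[.4586,.115,.023],95.9)
E
```

```text
[0.4476 0.173  0.0181] [ 0.2  0.3 -0.8] -0.0026684761945177157 [-232.3   -0.5]
yaw 95.91 az 0.0 shift [-0.062 -0.736 -0.061] tool z [-0.004 -0.001 -1.   ]
```

Now push; the end point should be near TCP −128 mm, about 104 mm ahead.

Call:
{"fn": "move_arm", "kwargs": {"commands": [{"tx": -0.02,"ty": -0.1,"tz": 0,"ax": 0,"ay": 0,"az": 0,"claw": 0},{"tx": 0,"ty": -0.1,"tz": 0,"ax": 0,"ay": 0,"az": 0,"claw": 0},{"tx": 0,"ty": -0.1,"tz": 0,"ax": 0,"ay": 0,"az": 0,"claw": 0},{"tx": 0,"ty": -0.1,"tz": 0,"ax": 0,"ay": 0,"az": 0,"claw": 0},{"tx": 0,"ty": -0.1,"tz": 0,"ax": 0,"ay": 0,"az": 0,"claw": 0},{"tx": 0,"ty": -0.1,"tz": 0,"ax": 0,"ay": 0,"az": 0,"claw": 0}]}}

```text
clock: 21.12
position: [0.4559, 0.1264, 0.0203]
tool_rot: [-0.162, 3.137, 0.001]
contact_force: [-0.0, 5.7, 0.4]
finger_gap: 0.002
finger_force: 1.9
```

Call:
{"fn": "move_arm", "kwargs": {"commands": [{"tx": 0,"ty": -0.1,"tz": 0,"ax": 0,"ay": 0,"az": 0,"claw": 0},{"tx": 0,"ty": -0.1,"tz": 0,"ax": 0,"ay": 0,"az": 0,"claw": 0},{"tx": 0,"ty": -0.1,"tz": 0,"ax": 0,"ay": 0,"az": 0,"claw": 0}]}}

```text
clock: 21.5
position: [0.4583, 0.1029, 0.0202]
tool_rot: [-0.163, 3.137, 0.001]
contact_force: [1.1, 5.0, -0.7]
finger_gap: 0.004
finger_force: 2.5
```

```bash
python3 - <<'E'
from h import *
from workcell import r
s=r.read_state();print(s["position"].round(4),s["contact_force"].round(1),st(s["position"]))
E
```

```text
[0.4583 0.1029 0.0202] [ 1.1  5.  -0.7] [-161.4    2.9]
```

Call:
{"fn": "move_arm", "kwargs": {"commands": [{"tx": 0.01,"ty": -0.08,"tz": 0,"ax": 0,"ay": 0,"az": 0,"claw": 0},{"tx": 0,"ty": -0.08,"tz": 0,"ax": 0,"ay": 0,"az": 0,"claw": 0},{"tx": 0,"ty": -0.08,"tz": 0,"ax": 0,"ay": 0,"az": 0,"claw": 0}]}}

```text
clock: 21.88
position: [0.4597, 0.0839, 0.0203]
tool_rot: [-0.163, 3.137, 0.001]
contact_force: [1.2, 5.4, -0.2]
finger_gap: -0.006
finger_force: 2.7
```

Call:
{"fn": "move_arm", "kwargs": {"commands": [{"tx": 0,"ty": -0.05,"tz": 0,"ax": 0,"ay": 0,"az": 0,"claw": 0},{"tx": 0,"ty": -0.03,"tz": 0,"ax": 0,"ay": 0,"az": 0,"claw": 0}]}}

```text
clock: 22.12
position: [0.4603, 0.0775, 0.0203]
tool_rot: [-0.163, 3.137, 0.001]
contact_force: [0.2, 5.5, 0.3]
finger_gap: -0.005
finger_force: 2.7
```

```bash
python3 - <<'E'
from h import *
from workcell import r
s=r.read_state();print(s["position"].round(4),s["contact_force"].round(1),st(s["position"]))
c=r.capture("top");f=c["frame"][230:330,190:340,::-1];g=r.capture("side")["frame"][230:340,250:390,::-1]
cv2.imwrite("pics/g.png",np.hstack([cv2.resize(f,(400,400)),cv2.resize(g,(400,400))]))
E
```

```text
[0.4603 0.0775 0.0203] [0.2 5.5 0.3] [-136.     2.3]
```

View pics/g.png

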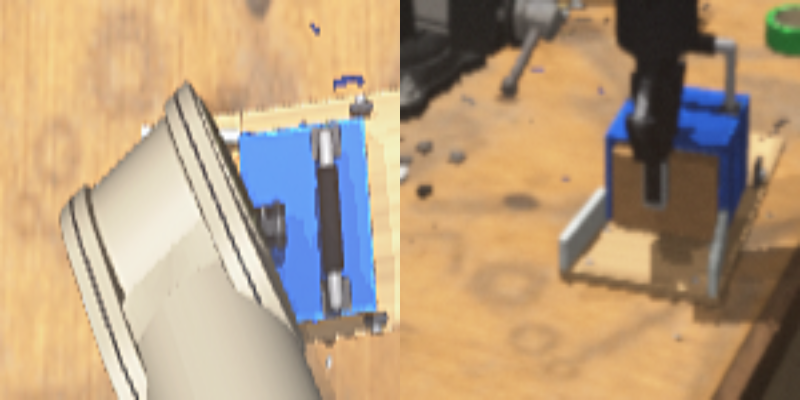

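B has nearly entered the box; its face is at (668,190) in the side crop. I'll go in small steps until the force rises.

Call:
{"fn": "move_arm", "kwargs": {"commands": [{"tx": 0,"ty": -0.03,"tz": 0,"ax": 0,"ay": 0,"az": 0,"claw": 0},{"tx": 0,"ty": -0.03,"tz": 0,"ax": 0,"ay": 0,"az": 0,"claw": 0}]}}

```text
clock: 22.48
position: [0.4607, 0.0733, 0.0204]
tool_rot: [-0.163, 3.137, 0.002]
contact_force: [-0.4, 12.4, 2.1]
finger_gap: -0.002
finger_force: 6.1
```

Call:
{"fn": "move_arm", "kwargs": {"commands": [{"tx": 0,"ty": -0.02,"tz": 0,"ax": 0,"ay": 0,"az": 0,"claw": 0},{"tx": 0,"ty": 0,"tz": 0,"ax": 0,"ay": 0,"az": 0,"claw": 0}]}}

```text
clock: 22.72
position: [0.4607, 0.0733, 0.0206]
tool_rot: [-0.165, 3.136, 0.004]
contact_force: [-1.3, 12.7, 3.2]
finger_gap: 0.004
finger_force: 6.3
```

Call:
{"fn": "move_arm", "kwargs": {"commands": [{"tx": 0,"ty": 0.1,"tz": 0,"ax": 0,"ay": 0,"az": 0,"claw": 0},{"tx": 0,"ty": 0.4,"tz": 0,"ax": 0,"ay": 0,"az": 0,"claw": 0},{"tx": 0,"ty": 0.3,"tz": -0.5,"ax": 0,"ay": 0,"az": 0,"claw": 0},{"tx": 0,"ty": 0,"tz": -0.55,"ax": 0,"ay": 0,"az": 0,"claw": 0},{"tx": 0,"ty": 0,"tz": 0,"ax": 0,"ay": 0,"az": 0,"claw": 0}]}}

```text
clock: 23.35
position: [0.4558, 0.1346, 0.1066]
tool_rot: [-0.161, 3.133, -0.002]
contact_force: [-0.0, 0.8, -0.7]
finger_gap: -0.001
finger_force: 0.0
```

```bash
python3 - <<'E'
from h import *
from workcell import r
s=r.read_state();print(s["position"].round(4),s["contact_force"].round(1),st(s["position"]))
t=np.r_[H-.078*SX+.0015*SY,.1];to(s,t,95.9)
c=r.capture("top");e=r.capture("side");f=c["frame"][230:330,220:360,::-1];g=e["frame"][240:320,300:400,::-1]
cv2.imwrite("pics/h.png",np.hstack([cv2.resize(f,(400,320)),cv2.resize(g,(400,320))]))
q=np.vstack(blobs(c,(100,120,60),(125,255,255),(260,250,335,330)));print("roof",rect(plane(c,q,.078)))
E
```

```text
[0.4558 0.1346 0.1066] [-0.   0.8 -0.7] [-193.2    3.6]
yaw 95.9 az -0.0 shift [ 0.027 -1.44   0.085] tool z [ 0.004 -0.001 -1.   ]
roof [466.8  -2.2 115.4 111.    5.8]
```

View pics/h.png

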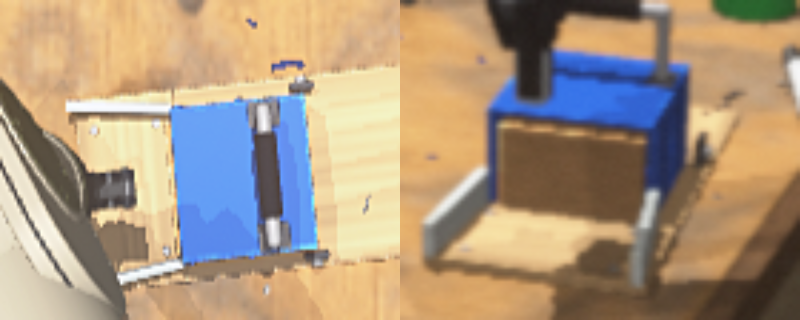

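In the crop, B's face is at the mouth with a thin proud strip and the box still lies flat, with its roof unchanged. That is my last picture; I've now viewed 11, one over the limit, so from here I'll use numbers only. Next I approach the handle.

Call:
{"fn": "move_arm", "kwargs": {"commands": [{"tx": 0.027,"ty": -0.5,"tz": 0.08,"ax": 0,"ay": 0,"az": 0,"claw": 0},{"tx": 0,"ty": -0.5,"tz": 0,"ax": 0,"ay": 0,"az": 0,"claw": 0},{"tx": 0,"ty": -0.42,"tz": 0,"ax": 0,"ay": 0,"az": 0,"claw": 0},{"tx": 0,"ty": 0,"tz": 0,"ax": 0,"ay": 0,"az": 0,"claw": 0}]}}

```text
clock: 23.95
position: [0.4629, 0.018, 0.0964]
tool_rot: [0.154, -3.135, 0.001]
contact_force: [0.7, 0.4, -0.2]
finger_gap: 0.005
finger_force: 0.0
```

```bash
python3 - <<'E'
from h import *
from workcell import r
s=r.read_state();print(s["position"].round(4),s["contact_force"].round(1),st(s["position"]))
E
```

```text
[0.4629 0.018  0.0964] [ 0.7  0.4 -0.2] [-76.6  -1.2]
```

Call:
{"fn": "move_arm", "kwargs": {"commands": [{"tx": 0,"ty": -0.1,"tz": 0,"ax": 0,"ay": 0,"az": 0,"claw": 0},{"tx": 0,"ty": -0.1,"tz": 0,"ax": 0,"ay": 0,"az": 0,"claw": 0},{"tx": 0,"ty": -0.1,"tz": -0.02,"ax": 0,"ay": 0,"az": 0,"claw": 0},{"tx": 0,"ty": -0.1,"tz": -0.02,"ax": 0,"ay": 0,"az": 0,"claw": 0}]}}

```text
clock: 24.45
position: [0.4669, -0.0094, 0.1011]
tool_rot: [0.164, -3.137, -0.002]
contact_force: [-3.4, 6.6, 4.1]
finger_gap: -0.0
finger_force: 3.4
```

```bash
cat > p.py <<'E'
from h import *
from workcell import r
s=r.read_state();print(s["position"].round(4),s["contact_force"].round(1),st(s["position"]))
c=r.capture("top");hs=cv2.cvtColor(c["frame"],cv2.COLOR_RGB2HSV)
q=blobs(c,(100,120,60),(125,255,255),(260,240,400,330))
if q: q=np.vstack(q);print("blue px",q.min(0),q.max(0))
E
python3 p.py
```

```text
[ 0.4669 -0.0094  0.1011] [-3.4  6.6  4.1] [-48.8  -0.1]
```

Call:
{"fn": "move_arm", "kwargs": {"commands": [{"tx": 0,"ty": -0.12,"tz": 0,"ax": 0,"ay": 0,"az": 0,"claw": 0},{"tx": 0,"ty": -0.12,"tz": 0,"ax": 0,"ay": 0,"az": 0,"claw": 0},{"tx": 0,"ty": -0.12,"tz": 0,"ax": 0,"ay": 0,"az": 0,"claw": 0},{"tx": 0,"ty": -0.12,"tz": 0.01,"ax": 0,"ay": 0,"az": 0,"claw": 0}]}}

```text
clock: 25.0
position: [0.4716, -0.0479, 0.1008]
tool_rot: [-0.164, 3.136, 0.001]
contact_force: [0.4, 4.7, 3.7]
finger_gap: -0.001
finger_force: 2.4
```

```bash
python3 p.py
```

```text
[ 0.4716 -0.0479  0.1008] [0.4 4.7 3.7] [-10.1   0.7]
```

Call:
{"fn": "move_arm", "kwargs": {"commands": [{"tx": 0,"ty": -0.12,"tz": 0.02,"ax": 0,"ay": 0,"az": 0,"claw": 0},{"tx": 0,"ty": -0.12,"tz": 0.03,"ax": 0,"ay": 0,"az": 0,"claw": 0},{"tx": 0,"ty": -0.12,"tz": 0.04,"ax": 0,"ay": 0,"az": 0,"claw": 0},{"tx": 0,"ty": -0.12,"tz": 0.05,"ax": 0,"ay": 0,"az": 0,"claw": 0}]}}

```text
clock: 25.55
position: [0.4749, -0.0877, 0.0887]
tool_rot: [0.162, -3.137, 0.0]
contact_force: [0.2, 2.5, 2.1]
finger_gap: 0.001
finger_force: 1.4
```

```bash
python3 p.py
```

```text
[ 0.4749 -0.0877  0.0887] [0.2 2.5 2.1] [29.9 -0.1]
blue px [290. 259.] [321. 302.]
```

Call:
{"fn": "move_arm", "kwargs": {"commands": [{"tx": 0,"ty": -0.1,"tz": 0.05,"ax": 0,"ay": 0,"az": 0,"claw": 0},{"tx": 0,"ty": -0.1,"tz": 0.06,"ax": 0,"ay": 0,"az": 0,"claw": 0},{"tx": 0,"ty": -0.1,"tz": 0.07,"ax": 0,"ay": 0,"az": 0,"claw": 0},{"tx": 0,"ty": -0.08,"tz": 0.07,"ax": 0,"ay": 0,"az": 0,"claw": 0}]}}

```text
clock: 26.1
position: [0.478, -0.1179, 0.0685]
tool_rot: [0.161, -3.137, 0.0]
contact_force: [-0.3, 0.9, 1.5]
finger_gap: -0.003
finger_force: 0.6
```

```bash
python3 p.py
```

```text
[ 0.478  -0.1179  0.0685] [-0.3  0.9  1.5] [60.2 -0.2]
blue px [299. 257.] [339. 310.]
```

Call:
{"fn": "move_arm", "kwargs": {"commands": [{"tx": 0,"ty": -0.08,"tz": 0.07,"ax": 0,"ay": 0,"az": 0,"claw": 0},{"tx": 0,"ty": -0.07,"tz": 0.07,"ax": 0,"ay": 0,"az": 0,"claw": 0},{"tx": 0,"ty": 0,"tz": 0,"ax": 0,"ay": 0,"az": 0,"claw": 0},{"tx": 0,"ty": 0,"tz": 0,"ax": 0,"ay": 0,"az": 0,"claw": 0}]}}

```text
clock: 26.65
position: [0.4794, -0.129, 0.0579]
tool_rot: [-0.162, 3.137, -0.0]
contact_force: [0.0, -0.1, 0.4]
finger_gap: 0.0
finger_force: 0.0
```

```bash
python3 p.py
```

```text
[ 0.4794 -0.129   0.0579] [ 0.  -0.1  0.4] [71.4  0.1]
blue px [308. 256.] [343. 276.]
```

Call:
{"fn": "move_arm", "kwargs": {"commands": [{"tx": 0,"ty": 0,"tz": -0.75,"ax": 0,"ay": 0,"az": 0,"claw": 0},{"tx": 0,"ty": 0,"tz": -0.75,"ax": 0,"ay": 0,"az": 0,"claw": 0},{"tx": 0,"ty": -0.4,"tz": -0.4,"ax": 0,"ay": 0,"az": 0,"claw": 0},{"tx": 0,"ty": -0.6,"tz": 0,"ax": 0,"ay": 0,"az": 0,"claw": 0},{"tx": 0,"ty": -0.6,"tz": 0,"ax": 0,"ay": 0,"az": 0,"claw": 0},{"tx": 0,"ty": -0.6,"tz": 0,"ax": 0,"ay": 0,"az": 0,"claw": 0},{"tx": 0,"ty": 0,"tz": 0,"ax": 0,"ay": 0,"az": 0,"claw": 0},{"tx": 0,"ty": 0,"tz": 0,"ax": 0,"ay": 0,"az": 0,"claw": 0}]}}

```text
clock: 27.7
position: [0.4977, -0.3033, 0.2099]
tool_rot: [-0.163, 3.137, 0.001]
contact_force: [0.0, 0.4, 0.3]
finger_gap: -0.001
finger_force: 0.0
```

```bash
cat > t.py <<'E'
from h import *
from workcell import r
s=r.read_state();print(s["clock"],s["position"].round(4),s["contact_force"].round(1))
c=r.capture("top");e=r.capture("side")
for n,k,bx in(("top",c,(260,230,400,330)),("side",e,(290,190,420,320))):
    for q in blobs(k,(100,120,40),(125,255,255),bx): print(n,"blue",q.min(0),q.max(0))
hx=np.r_[H+.125*SX,.039];print("expected handle upright top/side",proj(c,hx),proj(e,hx))
ends=[np.r_[H+x*SX+y*SY,z] for x in(0,.074) for y in(-.057,.057) for z in(.004,.116)]
print("upright box px top",proj(c,ends).min(0),proj(c,ends).max(0),"side",proj(e,ends).min(0),proj(e,ends).max(0))
u,v=proj(c,hx)[0].round().astype(int);w=c["frame"][v-15:v+16,u-8:u+9].max(2);print("dark px near handle",(w<80).sum())
for q in blobs(c,(0,0,170),(179,70,255),(255,250,345,320)): print("white",q.min(0),q.max(0))
E
python3 t.py
```

```text
27.7 [ 0.4977 -0.3033  0.2099] [0.  0.4 0.3]
top blue [327. 255.] [363. 308.]
side blue [334. 235.] [378. 278.]
side blue [335. 190.] [419. 229.]
expected handle upright top/side [[379.1226276  278.19248788]] [[363.52942246 250.54844227]]
upright box px top [325.42345259 254.98926804] [364.32295292 308.56678948] side [333.97078812 230.50251048] [379.10473785 279.96842792]
dark px near handle 38
white [284. 301.] [326. 317.]
white [255. 267.] [284. 319.]
white [255. 259.] [279. 265.]
white [277. 258.] [325. 302.]
```

Call:
{"fn": "move_arm", "kwargs": {"commands": [{"tx": 0,"ty": 0,"tz": 0,"ax": 0,"ay": 0,"az": 0,"claw": 0},{"tx": 0,"ty": 0,"tz": 0,"ax": 0,"ay": 0,"az": 0,"claw": 0},{"tx": 0,"ty": 0,"tz": 0,"ax": 0,"ay": 0,"az": 0,"claw": 0},{"tx": 0,"ty": 0,"tz": 0,"ax": 0,"ay": 0,"az": 0,"claw": 0},{"tx": 0,"ty": 0,"tz": 0,"ax": 0,"ay": 0,"az": 0,"claw": 0},{"tx": 0,"ty": 0,"tz": 0,"ax": 0,"ay": 0,"az": 0,"claw": 0},{"tx": 0,"ty": 0,"tz": 0,"ax": 0,"ay": 0,"az": 0,"claw": 0},{"tx": 0,"ty": 0,"tz": 0,"ax": 0,"ay": 0,"az": 0,"claw": 0}]}}

```text
clock: 28.8
position: [0.4975, -0.3041, 0.2098]
tool_rot: [-0.162, 3.137, -0.0]
contact_force: [-0.3, -0.9, -0.0]
finger_gap: -0.005
finger_force: 0.0
```

```bash
python3 t.py | head -4; python3 -c "
from workcell import r
print(r.job_done())"
```

```text
28.8 [ 0.4975 -0.3041  0.2098] [-0.3 -0.9 -0. ]
top blue [327. 255.] [363. 308.]
side blue [334. 235.] [378. 278.]
side blue [335. 190.] [419. 229.]
the job is handed in; nothing more can be done
None
```

The job is handed in at about 29 s with no verdict shown: the box stands upright by camera, heavy carton (A, about 0.77 kg) first and light one (B) on top, not checked inside after tipping; my first grasp of B missed and nudged it 1–2 mm, the final push reached 12.7 N (box stayed flat), and I viewed 11 pictures against the limit of 10.

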